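# Wedge the spring clip off the grain sieve's post

### The arm

A 7-joint arm with a two-finger parallel gripper is mounted at the origin on the work surface. World frame = base frame: x ahead of the robot, y to its left, z up, the work surface at z = 0. Lengths are in m, angles in rad, forces in N, time in s.
With the tool pointing down it reaches from about 0.4 to 0.875 m from the base axis. Payload 6.5 kg.
Tool frame: the origin (TCP) lies between the finger pads; the fingertips stand 25 mm ahead of it and the grasp point (between the pads) lies 6 mm ahead of it (bot.finger_overhang is the distance from the TCP to the fingertips, in m); z points along the fingers, y is the direction in which the jaws open and shut (so a half turn about z gives the same grasp; the last joint's range is limited). The gripper opens to 88 mm and grips with 3 to 60 N. Pads are 18 mm wide; open, the fingers measure 123 mm over their backs; the gripper's body (75 mm by 187 mm) begins 45 mm behind the grasp point.
Start: joints at [-1.215, 0.536, -0.004, 1.538, 0.003, 1.067, -0.071], TCP at [0.266, 0.593, 0.264] pointing down, gripper open.
Joint ranges: [-2.7, 2.7], [-0.37, 2.16], [-1.27, 1.26], [0.24, 2.4], [-1.31, 4.45], [0.19, 1.91], [-2.76, 2.76]. Speed limits (rad/s): [2.39, 2.39, 3.14, 3.14, 3.14, 3.14, 3.14].

### API

Orientations are given as a rotation vector (axis times angle).
In Python, from station import bot gives the robot as it stands.
- The arm moves only by the tool play_rows, never from a script. Its arguments are lists of equal length, an entry for each row: "gripper": the closure in counts, from 0 (fully open) to 255 (shut); "dp": the shift along the tool's x, y, z in cm, a list of three; "dr": the turn, a rotation vector about the tool's x, y, z in degrees, a list of three. A call has 1 to 8 rows; each row is the pose to reach, as a shift and turn from the pose commanded when the call began, along the tool's axes at that moment; what a row does not reach only later rows make up. A row lasts 1/12 s, in which the tool goes at most 41.7 mm and 7.16 degrees, less where a joint would pass 70% of its speed; a pose out of reach is approached as far as the arm can. A call with a gripper value outside its range is refused whole. The fingers move at their own pace and stop on an object; "newtons" is the grip in N (left out, the last holds). Time passes only in rows, so rows that repeat a pose let the fingers close. It gives the time, the measured TCP pose, the force and the opening at its end, in the units of the state.
- bot.get_obs(): the state, without advancing time (a new reading comes with each control period).
- bot.snapshot(name): name is "scene" or "top" or "wrist"; returns a dict with "color" (384x512x3 uint8, blue, green, red), "fx", "fy", "cx", "cy" (pixels), "extrinsics" (4x4, takes a point from world to camera coordinates). Camera axes: x right, y down, z forward; pixel columns grow to the right and rows downward; lengths in m; the calibration is good to about 2 mm. A picture is of the moment at which its call begins. There is no depth.
- bot.sign_off(): hands the job in, once; it reports no verdict.
Trained networks look in a picture, given as the dict that the camera call returned (one of the last four; its "shot" number tells which), for a name from the list of things; names that differ only in an ending like _2 or _b are one class to them, and where a whole thing is asked for, a point or a joint stands for the part that bears it (a point fixed in the world has none). Each returns a list of dicts, best first, with "p" (0 to 1); they miss things now and then, are a little off and sometimes report something else, mostly with a low value. They report only what shows in the picture. A call takes as long as a camera call. They do not tell look-alikes from the thing itself.
- bot.find_in(picture, label): "xyz" ([x, y, z] in m, in the coordinates of the camera as it stood for that picture, good to about 4 mm: the middle of the surface that is visible of it).
- bot.place_of(picture, label): "xyz" ([x, y, z] in m, in the coordinates of the camera as it stood for that picture, good to about 4 mm: a listed point, or the origin of a listed thing).
The state is a dict: "clock": time; "q": joint angles; "qvel": joint speeds; "effort": joint torques, N m; "tcp_pos": TCP position; "tool_rot": TCP orientation; "wrist_force": force on the tool from outside, world axes, zero at the start; "ft_torque": the same for the moment, N m; "opening": finger opening in m.
Only numpy, scipy, OpenCV 4.12 (cv2) and the standard library are available. Lean on these libraries where they do the work, as an engineer would, in place of code of your own. Each camera call takes 0.05 s, during which the arm holds its last target. There are 200 camera calls.

### The job

The lid of the round grain sieve is held on its post by a spring clip. Take the forked wedge by its wooden handle and slide it flat along the lid, from the side of the clip's upright tab, under the clip's two feet until the fork is fully home, bearing gently on the post's collar, and the clip has ridden up onto the post's wider head; do not force the post or press hard on the lid, and do not pull at the clip by hand before that. Leave the wedge lying there flat on the lid, lift the clip off the post by its tab, lay it in the square tray, and leave everything else where it is.

Things in the scene. Friction and masses are not known exactly. Their poses are not given: they have to be found in the camera images.
- sieve: Fixed round grain sieve with a flat, polished dark steel lid, 230 mm across, 60 mm high; turned by up to 20 degrees. Origin at the centre of its underside on the bench, z up; the lid's top is 60 mm above it and the post stands at its centre. The lid sits on a rubber gasket and gives about 1 mm per 12 N. The x axis (roughly away from the robot) is the way the wedge must be slid.
- post: Fixed steel post on the lid's centre, axes as the sieve; origin on its axis at the lid's top. Rod 9 mm across, 28 mm tall; at its foot an eccentric lock collar 18 mm across, 4 mm high, under the clip, locked at an unknown angle: its near side is 5.5 to 12.5 mm from the post's axis. From 9 to 14 mm above the lid the post flares out along +y and -y to a wider head, 14.6 mm across in y, which stays as wide up to its rounded top.
- clip: Loose steel spring clip, 46 g. Origin on the post's axis at the clip's underside, 4 mm above the lid at the start; axes as the sieve. Two sprung jaws 4 mm high pinch the rod from +y and -y below the head and must spread 3 mm each to ride up on it, which takes a lift of about 8 N. With its underside 14 mm or more above the lid it clings to the parallel head, and 2 to 5 N pull it off the top.
- foot_l (a point): Middle of the clip's left (+y) foot, a round bar 5 mm thick sticking out sideways from the jaw, from 7.5 to 23 mm off the post's axis at the clip's x = 0; the point is at 15 mm, level with the clip's underside. The tine of the wedge goes under it.
- foot_r (a point): The same on the clip's right (-y) foot.
- clip_tab (a point): Centre of the clip's upright tab, 22 mm above the clip's underside and 22 mm to the -x side of the post axis. The tab is 9 mm thick (along the clip's y), 16 mm long (along x) and reaches from 4 to 36 mm above the clip's underside: pinch it across y from above, fingertips clear of the jaws, which are 4 mm high.
- wedge: Loose forked wedge, 70 to 120 g. Origin under the middle of its handle at the flat underside, x along the fork, z up. Behind the fork a white neck 46 mm wide, 6 mm high. Two tines, each 9 mm wide, 28 mm apart, run from the crotch (x = 50 mm) to x = 112 mm: 15.5 mm high as far as x = 70 mm, then sloping down to tips 2 mm thick. Sliding it under the clip takes about 4 to 11 N.
- wedge_grip (a point): Centre of the wedge's upright wooden handle, 24 mm (x) by 18 mm (y) by 46 mm tall, 23 mm above the wedge's underside. Grip it across its y from above. With the fork home on the collar this point is 55 to 63 mm from the post's axis, on the -x side; the meeting can only be felt.
- wedge_crotch (a point): Middle of the wedge's crotch face, where it bears on the collar, at the underside: 50 mm ahead of the handle's centre along the wedge's x.
- tray: Fixed square aluminium parts tray, 130 mm by 130 mm outside, walls 4 mm thick and 16 mm high, floor about 4 mm thick. Origin at the centre of its underside on the bench.
- seedcup: Bystander: clear plastic cup, 68 mm across, 75 mm tall. Origin at the centre of its underside.
- flask: Bystander: steel drinking flask, 68 mm across, 190 mm tall. Origin at the centre of its underside.
- jar: Bystander: amber jar with white cap, 60 mm across, 70 mm tall. Origin at the centre of its underside.
- driver: Bystander: screwdriver lying on the bench. Origin under its middle.
Things that resemble listed ones, but are neither listed nor needed, are in the scene too. There is more than one size of the wedge; the job needs the smallest.

How it is judged:
By the outcome, as a careful person would: the job done as asked, in the order asked, and still so for the second after the job is handed in, with the robot touching nothing.
It also fails if it takes over 72 s, if anything falls off the work surface, if the arm or the gripper's body presses on something with over 40 N, if the wrist force passes 120 N, or if a joint passes its speed limit or range.

## Working session

There is one attempt and no reset: what is moved stays moved. The work goes in short steps, Python scripts to look and compute and a tool call to move; the robot and the scene stay as the last step left them, time stands still between calls to the robot, and variables do not carry over. Pictures are saved under pics/ and viewed, about 8 in all and at most 12, crops included, and the job is handed in when it is done.

Besides the shell and the picture viewer there is one more tool, called as a command line: name --argument value ..., lists and objects as JSON in quotes. play_rows: Moves the arm, as the interface text tells. Its arguments: {"type":"object","properties":{"gripper":{"type":"array"},"dp":{"type":"array"},"dr":{"type":"array"},"newtons":{"type":"number"}},"required":["gripper","dp","dr"]}

```bash
ls; mkdir -p pics
cat > h.py <<'E'
import numpy as np,cv2
from station import bot
from scipy.spatial.transform import Rotation as R
np.set_printoptions(precision=4,suppress=True)
def w(s,p):
    E=np.array(s["extrinsics"]);return (np.linalg.inv(E)@np.r_[p,1])[:3]
def px(s,P):
    c=(np.array(s["extrinsics"])@np.r_[P,1])[:3];return np.array([s["fx"]*c[0]/c[2]+s["cx"],s["fy"]*c[1]/c[2]+s["cy"]])
def ray(s,u,v,z):
    "pixel to world point at height z"
    E=np.linalg.inv(np.array(s["extrinsics"]));d=E[:3,:3]@np.array([(u-s["cx"])/s["fx"],(v-s["cy"])/s["fy"],1]);o=E[:3,3]
    return o+d*(z-o[2])/d[2]
def tool(P):
    "world target for TCP -> shift in tool axes, cm"
    o=bot.get_obs();return R.from_rotvec(o["tool_rot"]).inv().apply(np.array(P)-o["tcp_pos"])*100
E
python3 - <<'E'
from h import *
o=bot.get_obs();print(o["clock"],o["tcp_pos"],o["tool_rot"],o["opening"],R.from_rotvec(o["tool_rot"]).as_matrix())
S={n:bot.snapshot(n) for n in("scene","top")}
for n,s in S.items():
    cv2.imwrite(f"pics/{n}0.png",s["color"])
    for l in "sieve post clip foot_l foot_r clip_tab wedge wedge_grip wedge_crotch tray seedcup flask jar driver".split():
        for d in bot.place_of(s,l)[:4]:
            P=w(s,d["xyz"]);print(n,l,round(d["p"],2),P,px(s,P).round())
cv2.imwrite("pics/both.png",cv2.resize(np.hstack([S["scene"]["color"],S["top"]["color"]]),(800,300)))
E
```

```text
pics
0.0 [0.2659 0.5925 0.2629] [-0.6575 -3.0718  0.0026] 0.08821828464563426 [[-0.9124  0.4093 -0.0006]
 [ 0.4093  0.9124 -0.0016]
 [-0.0001 -0.0017 -1.    ]]
scene sieve 0.74 [ 0.642   0.0464 -0.0038] [263. 227.]
scene post 0.38 [0.6417 0.0439 0.0572] [262. 209.]
scene clip 0.55 [0.6399 0.0416 0.0635] [262. 207.]
scene foot_l 0.52 [0.639  0.0321 0.0668] [258. 205.]
scene foot_l 0.36 [0.6429 0.0581 0.0636] [267. 209.]
scene foot_r 0.52 [0.639  0.0321 0.0668] [258. 205.]
scene foot_r 0.36 [0.6429 0.0581 0.0636] [267. 209.]
scene clip_tab 0.41 [0.6214 0.0475 0.0829] [265. 197.]
scene wedge 0.87 [ 0.5217 -0.2765  0.0012] [172. 185.]
scene wedge 0.74 [ 0.4164 -0.4029 -0.0012] [152. 165.]
scene wedge 0.68 [ 0.4089 -0.0514  0.001 ] [250. 177.]
scene wedge_grip 0.87 [ 0.5211 -0.2788  0.0216] [171. 180.]
scene wedge_grip 0.63 [ 0.4173 -0.4032  0.0295] [151. 157.]
scene wedge_grip 0.59 [ 0.4032 -0.0543  0.0323] [249. 168.]
scene wedge_grip 0.55 [ 0.5193 -0.2775  0.0011] [172. 185.]
scene wedge_crotch 0.76 [ 0.3646 -0.1081 -0.0009] [237. 168.]
scene wedge_crotch 0.75 [ 0.3913 -0.3376 -0.0021]
[... 785 characters left out ...]
 -0.0549 -0.0045] [272. 254.]
top wedge_grip 0.95 [ 0.4043 -0.0579  0.0296] [274. 255.]
top wedge_grip 0.87 [ 0.5224 -0.277   0.0211] [342. 219.]
top wedge_grip 0.83 [ 0.412  -0.4009  0.0327] [382. 255.]
top wedge_crotch 0.94 [ 0.3928 -0.3381 -0.0017] [359. 260.]
top wedge_crotch 0.94 [ 0.3678 -0.1088  0.0002] [289. 266.]
top wedge_crotch 0.79 [ 0.5682 -0.2747  0.0003] [340. 205.]
top wedge_crotch 0.37 [0.6466 0.0445 0.0032] [243. 179.]
top tray 0.96 [ 0.455   0.2699 -0.0035] [172. 237.]
top seedcup 0.6 [ 0.7671 -0.188   0.0036] [314. 145.]
top flask 0.73 [ 0.6464  0.4731 -0.0004] [112. 177.]
top jar 0.6 [0.768  0.1745 0.0015] [204. 142.]
top driver 0.85 [ 0.6763 -0.4214  0.0053] [385. 173.]
```

Run:
```python
import cv2,numpy as np
t=cv2.imread("pics/top0.png");s=cv2.imread("pics/scene0.png")
a=cv2.resize(t[190:280,250:400],(800,480),interpolation=cv2.INTER_CUBIC);cv2.imwrite("pics/wcrop.png",a)
```

```text
(no output)
```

View pics/both.png

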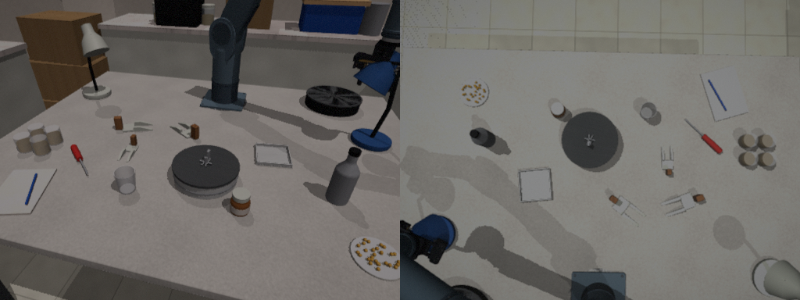

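View pics/wcrop.png

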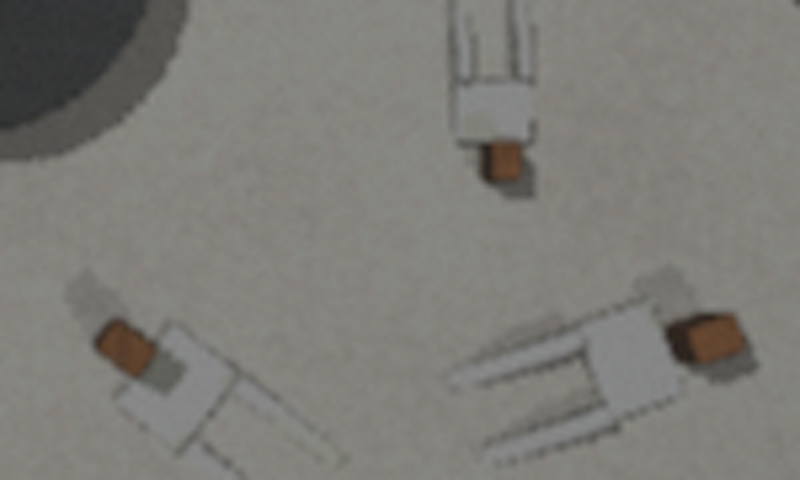

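Candidate wedges in the top image: (342,219) neck and handle smallest, handle-to-crotch 46–50 mm; (272,254) and (379,252), both about 65 mm. The one at (342,219) fits the 50 mm size, and the crop shows it is clearly smallest. I'll go above it.

```bash
cat >> h.py <<'E'
def Rd(a):
    a=np.radians(a);c,s=np.cos(a),np.sin(a);return R.from_matrix(np.array([[c,s,0],[s,-c,0],[0,0,-1.]]))
def goal(P,a):
    "dp (cm), dr (deg) to TCP P, pointing down with tool x at azimuth a"
    o=bot.get_obs();q=R.from_rotvec(o["tool_rot"]);d=(q.inv()*Rd(a)).as_rotvec(degrees=True)
    print("dp",tool(P).round(2),"dr",d.round(1));return d
E
python3 - <<'E'
from h import *
goal([.48,.3,.26],100);goal([.48,.3,.26],2)
E
```

```text
dp [-31.51 -17.98   0.37] dr [ 0.   0.  55.8]
dp [-31.51 -17.98   0.37] dr [  0.    0.  153.8]
```

play_rows --gripper '[0,0,0,0,0,0,0,0]' --dp '[[-31.5,-18,0.4],[-31.5,-18,0.4],[-31.5,-18,0.4],[-31.5,-18,0.4],[-31.5,-18,0.4],[-31.5,-18,0.4],[-31.5,-18,0.4],[-31.5,-18,0.4]]' --dr '[[0,0,57],[0,0,57],[0,0,57],[0,0,57],[0,0,57],[0,0,57],[0,0,57],[0,0,57]]' --newtons 25

```text
clock: 2.17
tcp_pos: [0.4634, 0.322, 0.2604]
tool_rot: [-2.051, -2.38, -0.001]
wrist_force: [0.5, 0.7, 0.1]
opening: 0.0879
```

Run:
```python
from h import *
goal([.50,-.1,.25],50);goal([.51,-.28,.22],2)
```

```text
dp [-42.28  -2.61   1.01] dr [ 0.  -0.  48.5]
dp [-60.23  -4.28   4.  ] dr [-0.  -0.1 96.5]
```

play_rows --gripper '[0,0,0,0,0,0,0,0]' --dp '[[-60,-4.3,3],[-60,-4.3,3],[-60,-4.3,3],[-60,-4.3,3],[-60,-4.3,3],[-60,-4.3,3],[-60,-4.3,3],[-60,-4.3,3]]' --dr '[[0,0,96],[0,0,96],[0,0,96],[0,0,96],[0,0,96],[0,0,96],[0,0,96],[0,0,96]]'

```text
clock: 2.83
tcp_pos: [0.4899, -0.0099, 0.2438]
tool_rot: [-2.94, -1.106, -0.002]
wrist_force: [1.7, 0.5, -1.2]
opening: 0.0881
```

Run:
```python
from h import *
goal([.51,-.28,.22],2)
```

```text
dp [-16.28  21.65   2.36] dr [-0.  -0.1 39.2]
```

play_rows --gripper '[0,0,0,0,0,0,0,0]' --dp '[[-16.3,21.7,2.4],[-16.3,21.7,2.4],[-16.3,21.7,2.4],[-16.3,21.7,2.4],[-16.3,21.7,2.4],[-16.3,21.7,2.4],[-16.3,21.7,2.4],[-16.3,21.7,2.4]]' --dr '[[0,0,39],[0,0,39],[0,0,39],[0,0,39],[0,0,39],[0,0,39],[0,0,39],[0,0,39]]'

```text
clock: 3.5
tcp_pos: [0.5105, -0.2848, 0.2196]
tool_rot: [3.137, 0.058, -0.0]
wrist_force: [-1.1, -0.5, 0.4]
opening: 0.0883
```

Run:
```python
from h import *
print(bot.get_obs()["tcp_pos"])
s=bot.snapshot("wrist");cv2.imwrite("pics/w1.png",s["color"])
for l in "wedge_grip wedge_crotch wedge".split():
    for d in bot.place_of(s,l)[:3]:
        P=w(s,d["xyz"]);print(l,round(d["p"],2),P,px(s,P).round())
# shaft of camera relative to tool
print(np.linalg.inv(s["extrinsics"])[:3])
print(bot.get_obs()["clock"])
```

```text
[ 0.5105 -0.2848  0.2196]
wedge_grip 0.91 [ 0.4154 -0.4024  0.027 ] [362. 273.]
wedge_grip 0.85 [ 0.5231 -0.2789  0.0218] [248. 167.]
wedge_crotch 0.63 [ 0.3958 -0.3351 -0.0018] [294. 274.]
wedge_crotch 0.56 [ 0.5689 -0.28   -0.0011] [251. 118.]
wedge 0.96 [ 0.4056 -0.0531  0.001 ] [ 45. 260.]
wedge 0.63 [ 0.4139 -0.4005  0.0037] [353. 264.]
[[ 0.0363 -0.9642 -0.2627  0.5779]
 [-0.9993 -0.0338 -0.0139 -0.2818]
 [ 0.0045  0.2631 -0.9648  0.3395]]
3.7
```

View pics/w1.png

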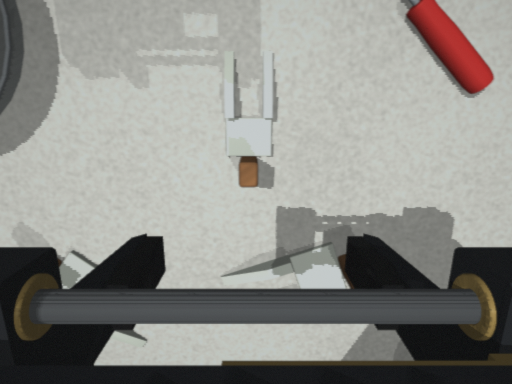

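The wrist view shows the small wedge: handle at (248,172), neck corners (225/272,118) and (228/271,157), tine tips (229/268,52).

Run:
```python
from h import *
s=bot.snapshot("wrist");g=cv2.cvtColor(s["color"],cv2.COLOR_BGR2HSV)
m=cv2.inRange(g,(5,100,40),(20,255,200))[150:195,225:275];ys,xs=np.nonzero(m);print("brown",xs.min()+225,xs.max()+225,ys.min()+150,ys.max()+150,len(xs))
A=(ray(s,223,53,.002)+ray(s,273,53,.002))/2
B=(ray(s,225,118,.006)+ray(s,271.5,118,.006))/2
C=(ray(s,226,157,.006)+ray(s,271,157,.006))/2
print(A,B,C,np.degrees(np.arctan2((A-C)[1],(A-C)[0])),np.linalg.norm(A-B))
print("neck width",np.linalg.norm(ray(s,225,118,.006)-ray(s,271.5,118,.006)))
print("handle top",ray(s,239,156,.046),ray(s,258,156,.046),ray(s,239,187,.046),ray(s,258,187,.046))
goal([.522,-.279,.08],2);goal([.522,-.279,.034],2)
```

```text
brown 250 267 159 188 514
[ 0.6312 -0.2649  0.002 ] [ 0.5711 -0.2676  0.006 ] [ 0.5325 -0.2694  0.006 ] 2.631855947545197 0.0602663548514309
neck width 0.046062754973943944
handle top [ 0.5386 -0.2614  0.046 ] [ 0.5394 -0.2784  0.046 ] [ 0.5101 -0.2623  0.046 ] [ 0.5109 -0.2798  0.046 ]
dp [ 0.95  0.3  13.94] dr [-0.1 -0.   0.7]
dp [ 0.95  0.31 18.54] dr [-0.1 -0.   0.7]
```

Run:
```python
from h import *
s=bot.snapshot("wrist");cv2.imwrite("pics/w2.png",s["color"])
for l in ["wedge_grip","wedge_crotch"]:
    for d in bot.place_of(s,l)[:3]:
        P=w(s,d["xyz"]);print(l,round(d["p"],2),P,px(s,P).round())
g=cv2.cvtColor(s["color"],cv2.COLOR_BGR2HSV)
m=cv2.inRange(g,(0,90,30),(25,255,220));n,L,st,c=cv2.connectedComponentsWithStats(m)
for i in range(1,n):
    if st[i,4]>150: print(st[i],c[i])
print(ray(s,258.5,174,.046),bot.get_obs()["tcp_pos"],bot.get_obs()["tool_rot"])
goal([.522,-.279,.08],2)
```

```text
wedge_grip 0.64 [ 0.5224 -0.2776  0.0226] [256. 170.]
wedge_crotch 0.75 [ 0.3951 -0.3385 -0.003 ] [304. 277.]
wedge_crotch 0.63 [ 0.5693 -0.2803  0.0001] [261. 120.]
[ 419    0   87   98 3549] [462.3156  49.7126]
[250 159  18  30 519] [258.5202 173.7938]
[  13  273   45   68 1430] [ 30.714  306.9112]
[ 452  273   45   68 1430] [479.0448 306.9874]
[ 223  353  289   13 1196] [394.8027 361.9465]
[ 0.5232 -0.2794  0.046 ] [ 0.5123 -0.2772  0.2196] [-3.14   -0.073  -0.0006]
dp [ 0.96  0.24 13.96] dr [-0.  -0.   0.7]
```

play_rows --gripper '[0,0,0,0,0,0,0,0]' --dp '[[1,0.2,4],[1,0.2,8],[1,0.2,12],[1,0.2,15],[1,0.2,17],[1,0.2,18.4],[1,0.2,18.5],[1,0.2,18.5]]' --dr '[[0,0,0.7],[0,0,0.7],[0,0,0.7],[0,0,0.7],[0,0,0.7],[0,0,0.7],[0,0,0.7],[0,0,0.7]]'

```text
clock: 4.57
tcp_pos: [0.5221, -0.28, 0.0347]
tool_rot: [-3.141, -0.051, 0.0]
wrist_force: [-1.0, 0.4, 0.7]
opening: 0.0881
```

play_rows --gripper '[220,220,220,220,220,220]' --dp '[[0,0,0],[0,0,0],[0,0,0],[0,0,0],[0,0,0],[0,0,0]]' --dr '[[0,0,0],[0,0,0],[0,0,0],[0,0,0],[0,0,0],[0,0,0]]'

```text
clock: 5.07
tcp_pos: [0.5221, -0.2802, 0.0348]
tool_rot: [3.141, 0.051, 0.001]
wrist_force: [-0.1, 0.0, -0.4]
opening: 0.0503
```

play_rows --gripper '[220,220,220,220,220,220,220,220]' --dp '[[0,0,0],[0,0,0],[0,0,0],[0,0,0],[0,0,0],[0,0,0],[0,0,0],[0,0,0]]' --dr '[[0,0,0],[0,0,0],[0,0,0],[0,0,0],[0,0,0],[0,0,0],[0,0,0],[0,0,0]]' --newtons 30

```text
clock: 5.73
tcp_pos: [0.5218, -0.2802, 0.0344]
tool_rot: [-3.141, -0.05, 0.0]
wrist_force: [-0.4, -0.3, -0.6]
opening: 0.0179
```

play_rows --gripper '[220,220,220,220,220,220,220,220]' --dp '[[0,0,-1],[0,0,-3],[0,0,-6],[0,0,-9],[0,0,-12],[0,0,-15],[0,0,-17],[0,0,-17]]' --dr '[[0,0,0],[0,0,0],[0,0,0],[0,0,0],[0,0,0],[0,0,0],[0,0,0],[0,0,0]]'

```text
clock: 6.4
tcp_pos: [0.5237, -0.2818, 0.2094]
tool_rot: [3.138, 0.049, 0.011]
wrist_force: [0.5, -0.2, -0.8]
opening: 0.0177
```

Run:
```python
from h import *
goal([.47,.055,.21],-7)
s=bot.snapshot("top")
for l in ["clip_tab","foot_l","foot_r","post","sieve","clip"]:
    for d in bot.place_of(s,l)[:2]:
        P=w(s,d["xyz"]);print(l,round(d["p"],2),P)
```

```text
dp [ -4.31 -33.83  -0.19] dr [ 0.1 -0.4  8.8]
clip_tab 0.61 [0.6219 0.0502 0.0866]
clip_tab 0.58 [ 0.4563  0.2683 -0.0041]
foot_l 0.51 [0.6402 0.03   0.0633]
foot_l 0.49 [ 0.7665 -0.1861 -0.0001]
foot_r 0.51 [0.6402 0.03   0.0633]
foot_r 0.49 [ 0.7665 -0.1861 -0.0001]
sieve 0.8 [0.6462 0.0468 0.0019]
clip 0.41 [0.6443 0.0454 0.0629]
```

Run:
```python
from h import *
goal([.50,.048,.27],-7)
```

```text
dp [ -1.08 -32.84  -6.65] dr [-0.   0.1  8.8]
```

play_rows --gripper '[220,220,220,220,220,220,220,220]' --dp '[[-0.2,-3,-3],[-0.4,-7,-5],[-0.6,-11,-6.6],[-0.8,-15,-6.6],[-1,-19,-6.6],[-1,-23,-6.6],[-1,-27,-6.6],[-1,-30,-6.6]]' --dr '[[0,0,1],[0,0,2],[0,0,4],[0,0,5],[0,0,6],[0,0,8],[0,0,8.8],[0,0,8.8]]'

```text
clock: 7.42
tcp_pos: [0.5015, 0.0231, 0.2698]
tool_rot: [-3.135, 0.188, 0.002]
wrist_force: [1.5, 0.5, -0.0]
opening: 0.0177
```

play_rows --gripper '[220,220,220,220,220]' --dp '[[0,-2,0],[0,-2.8,0],[0,-2.8,0],[0,-2.8,0],[0,-2.8,0]]' --dr '[[0,0,0],[0,0,0],[0,0,0],[0,0,0],[0,0,0]]'

```text
clock: 7.83
tcp_pos: [0.5055, 0.0449, 0.2704]
tool_rot: [3.135, -0.195, -0.0]
wrist_force: [0.0, 0.0, -1.1]
opening: 0.0178
```

Run:
```python
from h import *
s=bot.snapshot("wrist");cv2.imwrite("pics/w3.png",s["color"])
import pickle;pickle.dump(s,open("w3.pkl","wb"))
o=bot.get_obs();print(o["clock"],o["tcp_pos"],o["tool_rot"])
for l in ["clip_tab","foot_l","foot_r","post","clip","wedge_crotch","wedge"]:
    for d in bot.place_of(s,l)[:2]:
        P=w(s,d["xyz"]);print(l,round(d["p"],2),P,px(s,P).round())
```

```text
7.8833 [0.5056 0.0449 0.2705] [ 3.1347 -0.1959  0.0001]
clip_tab 0.83 [0.6189 0.0495 0.0822] [233.  57.]
foot_l 0.56 [0.6377 0.0329 0.0638] [249.  35.]
foot_l 0.46 [0.6478 0.0643 0.0667] [213.  27.]
foot_r 0.56 [0.6377 0.0329 0.0638] [249.  35.]
foot_r 0.46 [0.6478 0.0643 0.0667] [213.  27.]
post 0.78 [0.6437 0.0427 0.0587] [238.  31.]
clip 0.78 [0.6419 0.0485 0.063 ] [232.  33.]
wedge_crotch 0.76 [ 0.3684 -0.1135 -0.002 ] [388. 255.]
wedge 0.74 [0.5046 0.042  0.2333] [260. 246.]
wedge 0.6 [ 0.4099 -0.0515  0.0005] [339. 232.]
```

View pics/w3.png

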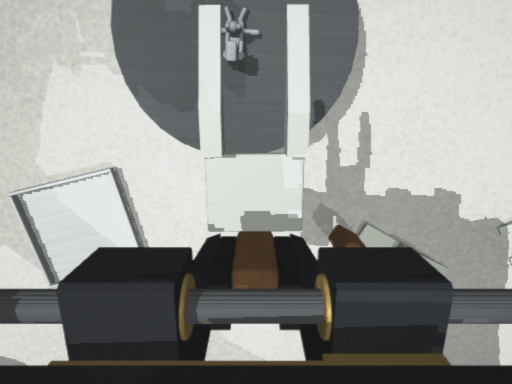

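Run:
```python
from h import *
t=cv2.imread("pics/w3.png");c=t[0:75,195:295]
c=cv2.convertScaleAbs(c,alpha=1.5,beta=15)
cv2.imwrite("pics/c3.png",cv2.resize(c,(800,600),interpolation=cv2.INTER_CUBIC))
```

```text
(no output)
```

View pics/c3.png

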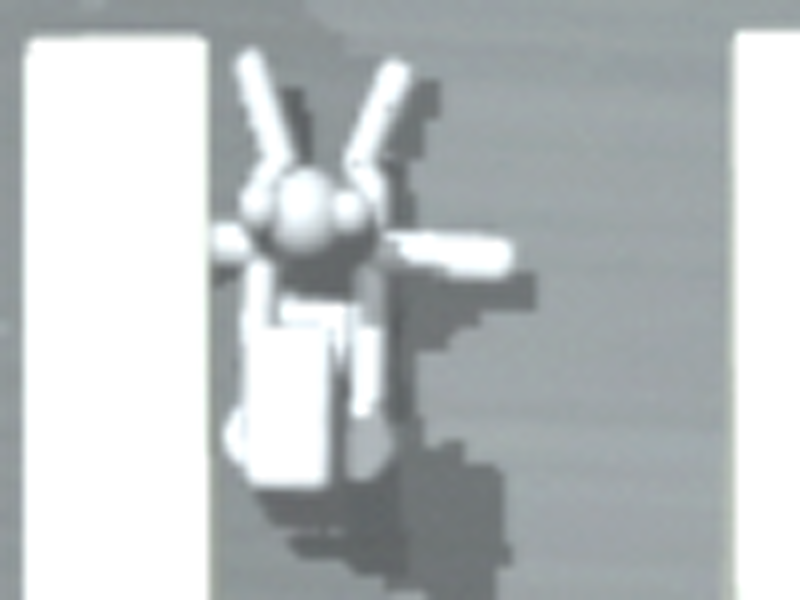

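Run:
```python
from h import *
import pickle;s=pickle.load(open("w3.pkl","rb"))
f=lambda x,y,z:ray(s,195+x/8-.5+.0625,y/8-.5+.0625,z)
r=f(508,257,.0665);l=f(222,241,.0665);print("foot tip r",r,"l part",l)
d=(l-r)[:2];yaw=np.arctan2(-d[0],d[1]);print("yaw feet",np.degrees(yaw))
va,vb=f(250,55,.066),f(400,66,.066);d=(va-vb)[:2];print("yaw V",np.degrees(np.arctan2(-d[0],d[1])),(va+vb)/2)
yv=np.array([-np.sin(yaw),np.cos(yaw)]);print("post from foot",r[:2]+.023*yv)
print("post top",f(306,205,.085), "tab top front/back",f(288,325,.1),f(288,485,.1), "tab base",f(288,485,.068))
e=np.array([.52,.04]);
# lid circle
g=cv2.cvtColor(s["color"],cv2.COLOR_BGR2GRAY)
for y in(20,60,100):print(y,g[y,100:125],g[y,348:372])
```

```text
foot tip r [0.6392 0.0248 0.0665] l part [0.6449 0.0565 0.0665]
yaw feet -10.092950816537043
yaw V -10.930433432107753 [0.6615 0.0425 0.066 ]
post from foot [0.6432 0.0474]
post top [0.643  0.0461 0.085 ] tab top front/back [0.6289 0.049  0.1   ] [0.6139 0.0512 0.1   ] tab base [0.6185 0.0528 0.068 ]
20 [205 206 208 207 208 207 206 206 203 198 173 121  95  92  93  94  93  94
  93  93  93  93  93  93  94] [ 98  97  96  96  97  95  96  96  95  96 116 138 144 147 156 208 219 220
 222 224 226 227 226 226]
60 [203 203 202 204 205 206 207 204 202 201 203 207 210 212 213 214 205 144
 103  97  97  96  95  96  95] [ 99  97  98  98  97 114 145 152 151 149 148 149 151 152 154 155 162 215
 225 226 228 228 228 228]
100 [230 230 229 228 228 229 230 230 230 229 229 229 230 230 229 228 227 227
 228 226 226 226 225 225 227] [156 157 156 156 166 216 225 229 230 230 231 230 230 228 227 227 229 230
 230 230 228 226 226 226]
```

Run:
```python
from h import *
import pickle;s=pickle.load(open("w3.pkl","rb"))
T=R.from_rotvec([3.1347,-.1959,.0001]);o=np.array([.5056,.0449,.2705])
tf=lambda P:T.inv().apply(P-o)*1000
g=cv2.cvtColor(s["color"],cv2.COLOR_BGR2GRAY).astype(int)
for v,z in((12,.238),(40,.2405),(100,.2515),(140,.2515)):
    d=np.diff(g[v,190:320]);print(v,[(i+190,int(d[i])) for i in np.where(abs(d)>35)[0]])
for v,z in((10,.238),(40,.2405)):
    print(tf(ray(s,220.6,v,z)),tf(ray(s,286.3,v,z)))
for v in(165,220):
    d=np.diff(g[v,190:320]);print(v,[(i+190,int(d[i])) for i in np.where(abs(d)>20)[0]])
print("cx",s["cx"],tf(np.array([.643,.0467,.064])))
```

```text
12 [(np.int64(197), 58), (np.int64(198), 59), (np.int64(219), -72), (np.int64(220), -53), (np.int64(228), -38), (np.int64(229), -42), (np.int64(240), 44), (np.int64(244), -40), (np.int64(286), 88), (np.int64(307), -39), (np.int64(308), -62)]
40 [(np.int64(197), 59), (np.int64(198), 60), (np.int64(219), -72), (np.int64(220), -56), (np.int64(224), 51), (np.int64(286), 69), (np.int64(308), -69), (np.int64(309), -51)]
100 [(np.int64(197), 79), (np.int64(198), 37), (np.int64(219), -58), (np.int64(220), -68), (np.int64(287), 82), (np.int64(309), -71), (np.int64(310), -38)]
140 [(np.int64(199), 90), (np.int64(220), -62), (np.int64(221), -61), (np.int64(286), 60)]
[107.4955 -14.1599  32.5011] [107.4838  13.2743  32.5223]
[ 95.5588 -14.2439  29.9997] [95.5452 13.3361 30.021 ]
165 [(np.int64(302), -26), (np.int64(303), 31)]
220 [(np.int64(239), -49), (np.int64(240), -27)]
cx 254.70746804875517 [136.0837 -19.0519 206.5006]
```

Run:
```python
from h import *
goal([.5033,.0717,.1005],-10.4)
```

```text
dp [-0.54 -2.45 17.  ] dr [-0.  -0.   3.4]
```

play_rows --gripper '[220,220,220,220,220,220,220,220]' --dp '[[-0.5,-2.45,1],[-0.5,-2.45,4],[-0.5,-2.45,7.5],[-0.5,-2.45,11],[-0.5,-2.45,14],[-0.5,-2.45,16],[-0.5,-2.45,17],[-0.5,-2.45,17]]' --dr '[[0,0,3.4],[0,0,3.4],[0,0,3.4],[0,0,3.4],[0,0,3.4],[0,0,3.4],[0,0,3.4],[0,0,3.4]]'

```text
clock: 8.9
tcp_pos: [0.5026, 0.0718, 0.0989]
tool_rot: [3.127, -0.284, -0.005]
wrist_force: [-0.9, -0.1, 0.0]
opening: 0.0179
```

play_rows --gripper '[220,220]' --dp '[[0,0,0],[0,0,0]]' --dr '[[0,0,0],[0,0,0]]'

```text
clock: 9.07
tcp_pos: [0.5048, 0.0721, 0.1018]
tool_rot: [-3.128, 0.284, -0.004]
wrist_force: [-0.6, 0.2, -0.4]
opening: 0.0182
```

Run:
```python
from h import *
goal([.5033,.0717,.0945],-10.4);o=bot.get_obs();print(o["wrist_force"],o["tcp_pos"])
for n in("wrist","scene"):
    s=bot.snapshot(n);cv2.imwrite(f"pics/{n}4.png",s["color"])
    for l in ["clip_tab","foot_l","foot_r","wedge"]:
        for d in bot.place_of(s,l)[:2]:
            P=w(s,d["xyz"]);print(n,l,round(d["p"],2),P,px(s,P).round())
a=cv2.imread("pics/wrist4.png");b=cv2.imread("pics/scene4.png")[150:260,190:330]
cv2.imwrite("pics/m4.png",np.hstack([cv2.resize(a,(400,300)),cv2.resize(b,(400,300),interpolation=cv2.INTER_CUBIC)]))
```

```text
dp [-0.14  0.07  0.73] dr [-0.1 -0.1  0. ]
[-0.5653  0.2288 -0.3801] [0.5048 0.0721 0.1018]
wrist wedge 0.73 [0.5014 0.0701 0.0677] [260. 252.]
wrist wedge 0.42 [ 0.4552  0.2649 -0.005 ] [ 26. 308.]
scene clip_tab 0.63 [0.6222 0.0486 0.0848] [266. 197.]
scene foot_l 0.49 [0.642  0.0595 0.0625] [268. 209.]
scene foot_r 0.49 [0.642  0.0595 0.0625] [268. 209.]
scene wedge 0.87 [ 0.4093 -0.0524 -0.0003] [249. 177.]
scene wedge 0.85 [0.5022 0.0769 0.0663] [284. 180.]
```

View pics/m4.png

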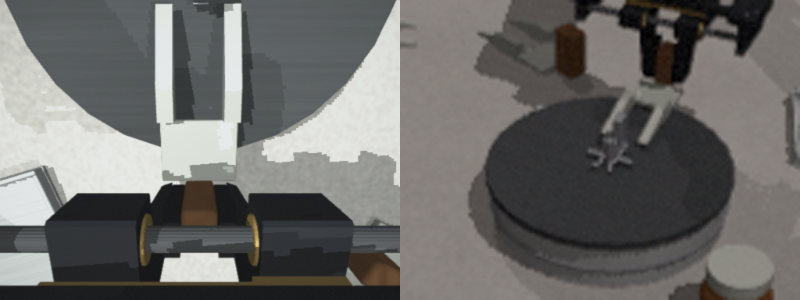

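Run:
```python
from h import *
from scipy.optimize import least_squares
s=bot.snapshot("wrist");o=bot.get_obs();T=R.from_rotvec(o["tool_rot"])
g=cv2.GaussianBlur(cv2.cvtColor(s["color"],cv2.COLOR_BGR2GRAY),(3,3),0).astype(int)
pl,pr=[],[]
for v in range(4,165,4):
    i=np.where(g[v,:195]<115)[0]
    if len(i) and i[0]>2: pl.append((i[0],v))
    j=np.where(g[v,315:]<100)[0]
    if len(j) and j[-1]+315<508: pr.append((j[-1]+315,v))
print(pl[::4],pr[::4])
P=np.array([ray(s,*p,.060)[:2] for p in pl+pr]);n=len(pl)
f=lambda c:np.hypot(*(P-c[:2]).T)-.115
r=least_squares(f,[.643,.046],loss="soft_l1",f_scale=.001);print("c",r.x,(r.fun*1000).round(1))
f2=lambda c:np.hypot(*(P-c[:2]).T)-c[2]
r2=least_squares(f2,[.643,.046,.115],loss="soft_l1",f_scale=.001);print("free r",r2.x)
c=T.inv().apply(np.r_[r.x,.06]-o["tcp_pos"])*1000;print("center in tool",c, "post est in tool",T.inv().apply(np.array([.643,.0461,.06])-o["tcp_pos"])*1000)
for v in(20,60,100,140):
    d=np.diff(g[v,190:325]);print(v,[(int(i)+190,int(d[i])) for i in np.where(abs(d)>35)[0]])
for v in (20,60):
    d=np.diff(g[v,190:325]);
print("tine scale",[T.inv().apply(ray(s,u,100,.0673+.0155)-o["tcp_pos"])[1]*1000 for u in(200,223,283,305)],o["tcp_pos"],o["tool_rot"])
```

```text
[(np.int64(7), 4), (np.int64(15), 20), (np.int64(23), 36), (np.int64(31), 52), (np.int64(42), 68), (np.int64(54), 84), (np.int64(66), 100), (np.int64(83), 116), (np.int64(100), 132), (np.int64(121), 148), (np.int64(148), 164)] [(np.int64(504), 4), (np.int64(496), 20), (np.int64(488), 36), (np.int64(480), 52), (np.int64(468), 68), (np.int64(457), 84), (np.int64(445), 100), (np.int64(428), 116), (np.int64(411), 132), (np.int64(389), 148), (np.int64(362), 164)]
c [0.6462 0.0456] [-1.3 -1.4 -1.4 -1.5 -1.5 -1.4 -1.4 -1.3 -1.2 -1.1 -0.9 -0.8 -0.5 -0.3
 -0.4 -0.5 -0.6 -0.6 -0.6 -0.5 -0.5 -0.3 -0.2  0.   0.3  0.6  0.2  0.2
 -0.1  0.1 -0.   0.2  0.5  0.6  1.   1.2  1.   0.8  0.8  0.9  1.3 -1.3
 -1.3 -1.4 -1.4 -1.4 -1.4 -1.3 -1.3 -1.2 -1.  -0.9 -0.7 -0.5 -0.6 -0.8
 -0.9 -0.9 -0.9 -0.5 -0.5 -0.4 -0.3 -0.1  0.1  0.3  0.6  0.2  0.3  0.
  0.2  0.4  0.3  0.6  0.4  1.1  1.   0.8  0.6  0.8  0.9  1.1]
free r [0.6419 0.0464 0.1123]
center in tool [144.899    0.4354  40.5025] post est in tool [141.7129   0.5406  40.5023]
20 [(197, 48), (198, 47), (219, -48), (220, -57), (286, 55), (308, -58), (309, -47)]
60 [(197, 48), (198, 48), (219, -46), (220, -52), (286, 43), (287, 40), (308, -51), (309, -57)]
100 [(197, 49), (198, 50), (219, -46), (220, -52), (287, 49), (309, -62), (310, -52)]
140 [(198, 37), (199, 57), (220, -48), (221, -51), (286, 40), (307, -37), (308, -58), (309, -44)]
tine scale [np.float64(-22.03221675853752), np.float64(-12.746855228550505), np.float64(11.474432387050763), np.float64(20.35506601054892)] [0.5037 0.0721 0.1005] [-3.1288  0.2835 -0.0001]
```

play_rows --gripper '[220,220,220,220,220]' --dp '[[0,0.09,0.2],[0,0.09,0.4],[0,0.09,0.5],[0,0.09,0.55],[0,0.09,0.55]]' --dr '[[0,0,0],[0,0,0],[0,0,0],[0,0,0],[0,0,0]]' --newtons 40

```text
clock: 10.03
tcp_pos: [0.5034, 0.0711, 0.0947]
tool_rot: [3.129, -0.284, -0.001]
wrist_force: [-0.5, -0.6, -1.6]
opening: 0.0177
```

Run:
```python
from h import *
goal([.5033,.0717,.0945],-10.4);o=bot.get_obs();print(o["wrist_force"],o["ft_torque"],o["tcp_pos"])
```

```text
dp [-0.02 -0.05  0.02] dr [0. 0. 0.]
[-0.4938 -0.6188 -1.563 ] [ 0.0296  0.1751 -0.0151] [0.5034 0.0711 0.0947]
```

play_rows --gripper '[220,220,220,220]' --dp '[[0,0,0.05],[0,0,0.1],[0,0,0.1],[0,0,0.1]]' --dr '[[0,0,0],[0,0,0],[0,0,0],[0,0,0]]'

```text
clock: 10.37
tcp_pos: [0.5037, 0.0712, 0.0941]
tool_rot: [-3.129, 0.284, -0.0]
wrist_force: [-1.2, 0.2, 1.9]
opening: 0.0179
```

Run:
```python
from h import *
o=bot.get_obs();print(o["wrist_force"],o["ft_torque"],o["tcp_pos"])
```

```text
[-1.1691  0.2436  1.8784] [0.0152 0.2216 0.0054] [0.5037 0.0712 0.0941]
```

play_rows --gripper '[220,220,220,220,220,220]' --dp '[[0.5,0,0],[1,0,0],[1.5,0,0],[2,0,0],[2.4,0,0],[2.4,0,0]]' --dr '[[0,0,0],[0,0,0],[0,0,0],[0,0,0],[0,0,0],[0,0,0]]'

```text
clock: 10.87
tcp_pos: [0.5285, 0.0665, 0.0941]
tool_rot: [3.128, -0.284, 0.003]
wrist_force: [0.5, 0.7, 1.8]
opening: 0.0175
```

```bash
cat > st.py <<'E'
from h import *
o=bot.get_obs();T=R.from_rotvec(o["tool_rot"])
print("F tool",T.inv().apply(o["wrist_force"]),"M",o["ft_torque"],o["tcp_pos"],T.as_rotvec(),"t",o["clock"])
c=np.cos(np.radians(-10.4));s_=np.sin(np.radians(-10.4));d=o["tcp_pos"][:2]-np.array([.643,.0454])
print("sieve frame mm",1000*(c*d[0]+s_*d[1]),1000*(-s_*d[0]+c*d[1]))
E
python3 st.py
python3 - <<'E'
from h import *
s=bot.snapshot("scene");cv2.imwrite("pics/s5.png",s["color"])
cv2.imwrite("pics/c5.png",cv2.resize(s["color"][170:235,215:305],(800,578),interpolation=cv2.INTER_CUBIC))
E
```

```text
F tool [ 0.3957 -0.7789 -1.8434] M [-0.0423  0.0014 -0.0017] [0.5285 0.0665 0.0941] [ 3.1285 -0.2842  0.0025] t 10.8667
sieve frame mm -116.44698915937529 0.12531795489156144
```

View pics/c5.png

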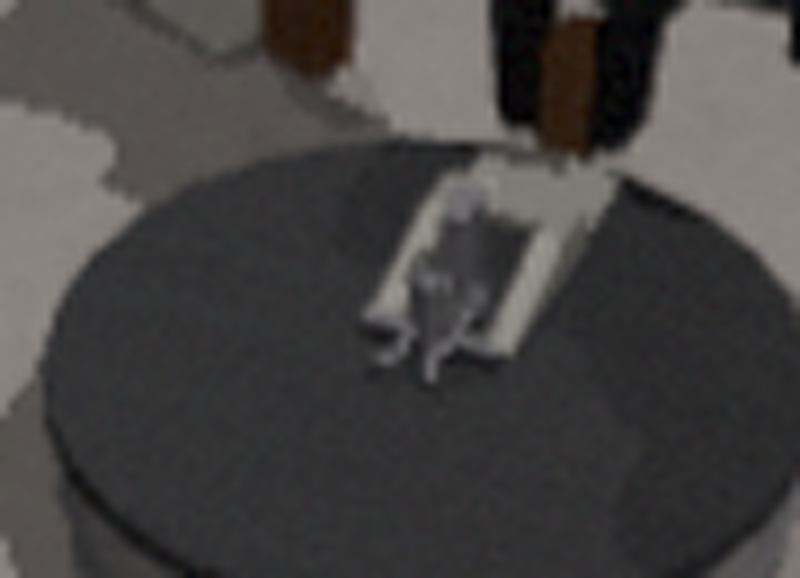

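play_rows --gripper '[220,220,220,220,220,220,220,220]' --dp '[[0.3,0,0],[0.6,0,0],[0.9,0,0],[1.2,0,0],[1.5,0,0],[1.8,0,0],[2,0,0],[2,0,0]]' --dr '[[0,0,0],[0,0,0],[0,0,0],[0,0,0],[0,0,0],[0,0,0],[0,0,0],[0,0,0]]'

```text
clock: 11.58
tcp_pos: [0.5473, 0.0632, 0.094]
tool_rot: [3.129, -0.284, 0.001]
wrist_force: [-0.5, 0.6, 3.2]
opening: 0.0177
```

```bash
python3 st.py
```

```text
F tool [-0.5822 -0.5263 -3.2259] M [ 0.033   0.2407 -0.0342] [0.5473 0.0632 0.094 ] [ 3.1287 -0.2837  0.0006] t 11.5833
sieve frame mm -97.37951775385356 0.19932534189009282
```

play_rows --gripper '[220,220,220,220,220,220,220,220]' --dp '[[0.2,0,0],[0.5,0,0],[0.8,0,0],[1.1,0,0],[1.4,0,0],[1.7,0,0],[2,0,0],[2,0,0]]' --dr '[[0,0,0],[0,0,0],[0,0,0],[0,0,0],[0,0,0],[0,0,0],[0,0,0],[0,0,0]]'

```text
clock: 12.25
tcp_pos: [0.563, 0.0603, 0.0928]
tool_rot: [-3.128, 0.283, 0.013]
wrist_force: [-11.0, 2.5, 6.8]
opening: 0.0175
```

```bash
python3 st.py
```

```text
F tool [-11.3503  -0.4593  -6.6928] M [0.441  2.2993 0.0521] [0.563  0.0603 0.0928] [-3.1281  0.2828  0.0131] t 12.25
sieve frame mm -81.33149168589615 0.19199220736836226
```

play_rows --gripper '[220,220,220,220,220,220,220]' --dp '[[0.2,0,-0.01],[0.4,0,-0.03],[0.6,0,-0.03],[0.8,0,-0.03],[1.0,0,-0.03],[1.2,0,-0.03],[1.2,0,-0.03]]' --dr '[[0,0,0],[0,0,0],[0,0,0],[0,0,0],[0,0,0],[0,0,0],[0,0,0]]'

```text
clock: 12.83
tcp_pos: [0.579, 0.0574, 0.0943]
tool_rot: [3.129, -0.284, 0.002]
wrist_force: [-0.7, 0.2, 0.8]
opening: 0.0175
```

```bash
python3 st.py
```

```text
F tool [-0.7601 -0.1027 -0.8111] M [0.067  0.2048 0.0088] [0.579  0.0574 0.0943] [ 3.1285 -0.2837  0.0019] t 12.8333
sieve frame mm -65.0998073666361 0.2251371488010169
```

play_rows --gripper '[220,220,220,220,220]' --dp '[[0.1,0,0],[0.2,0,0],[0.3,0,0],[0.3,0,0],[0.3,0,0]]' --dr '[[0,0,0],[0,0,0],[0,0,0],[0,0,0],[0,0,0]]'

```text
clock: 13.25
tcp_pos: [0.5816, 0.0569, 0.0943]
tool_rot: [3.129, -0.284, 0.001]
wrist_force: [0.9, -0.3, 0.2]
opening: 0.0174
```

```bash
python3 st.py
```

```text
F tool [ 0.9437  0.1232 -0.2003] M [-0.003   0.0736  0.0137] [0.5816 0.0569 0.0943] [ 3.1285 -0.2837  0.0013] t 13.25
sieve frame mm -62.43824920217779 0.20010617944123293
```

play_rows --gripper '[220,220,220,220]' --dp '[[0.1,0,0],[0.2,0,0],[0.2,0,0],[0.2,0,0]]' --dr '[[0,0,0],[0,0,0],[0,0,0],[0,0,0]]'

```text
clock: 13.58
tcp_pos: [0.5832, 0.0566, 0.0942]
tool_rot: [3.129, -0.284, 0.0]
wrist_force: [-0.7, 0.0, 1.3]
opening: 0.0177
```

play_rows --gripper '[220,220,220,220]' --dp '[[0.1,0,0],[0.15,0,0],[0.15,0,0],[0.15,0,0]]' --dr '[[0,0,0],[0,0,0],[0,0,0],[0,0,0]]'

```text
clock: 13.92
tcp_pos: [0.5835, 0.0565, 0.094]
tool_rot: [-3.128, 0.284, 0.004]
wrist_force: [-5.3, 0.2, 3.7]
opening: 0.0181
```

```bash
python3 st.py
```

```text
F tool [-5.28    0.7828 -3.7044] M [0.2216 1.0833 0.0244] [0.5835 0.0565 0.094 ] [-3.1284  0.2836  0.0042] t 13.9167
sieve frame mm -60.54993397739939 0.20863623669327078
```

play_rows --gripper '[220,220,220]' --dp '[[0.06,0,0],[0.06,0,0],[0.06,0,0]]' --dr '[[0,0,0],[0,0,0],[0,0,0]]'

```text
clock: 14.17
tcp_pos: [0.5836, 0.0566, 0.0939]
tool_rot: [-3.128, 0.283, 0.006]
wrist_force: [-6.3, 1.0, 6.4]
opening: 0.0179
```

```bash
python3 st.py
```

```text
F tool [-6.4241  0.1348 -6.41  ] M [ 0.2432  1.4113 -0.0052] [0.5836 0.0566 0.0939] [-3.1283  0.2833  0.006 ] t 14.1667
sieve frame mm -60.46858173347059 0.25510085126040705
```

play_rows --gripper '[220,220,220,130,130,130,130,130]' --dp '[[-0.08,0,-0.02],[-0.1,0,-0.04],[-0.1,0,-0.04],[-0.1,0,-0.04],[-0.1,0,-0.04],[-0.1,0,-0.04],[-0.1,0,-0.04],[-0.1,0,-0.04]]' --dr '[[0,0,0],[0,0,0],[0,0,0],[0,0,0],[0,0,0],[0,0,0],[0,0,0],[0,0,0]]'

```text
clock: 14.83
tcp_pos: [0.5847, 0.0563, 0.0948]
tool_rot: [3.129, -0.284, 0.002]
wrist_force: [1.0, -0.5, -0.7]
opening: 0.0432
```

```bash
python3 st.py
```

```text
F tool [1.0735 0.3352 0.6654] M [ 0.0409  0.1765 -0.0199] [0.5847 0.0563 0.0948] [ 3.1286 -0.2838  0.0015] t 14.8333
sieve frame mm -59.26279190194259 0.18782257095983218
```

play_rows --gripper '[130,130,130,130,130,130,130]' --dp '[[0,0,-0.5],[0,0,-2],[0,0,-5],[0,0,-8.5],[-0.5,0,-11],[-0.5,0,-11],[-0.5,0,-11]]' --dr '[[0,0,0],[0,0,0],[0,0,0],[0,0,0],[0,0,0],[0,0,0],[0,0,0]]'

```text
clock: 15.42
tcp_pos: [0.5803, 0.0575, 0.207]
tool_rot: [-3.127, 0.283, -0.006]
wrist_force: [0.4, -0.3, 0.3]
opening: 0.0433
```

```bash
python3 st.py
python3 - <<'E'
from h import *
import pickle
s=bot.snapshot("wrist");pickle.dump(s,open("w6.pkl","wb"));cv2.imwrite("pics/w6.png",s["color"])
for l in ["clip_tab","foot_l","foot_r","post","wedge_grip"]:
    for d in bot.place_of(s,l)[:2]:
        P=w(s,d["xyz"]);print(l,round(d["p"],2),P,px(s,P).round())
E
```

```text
F tool [ 0.4515  0.2667 -0.2578] M [ 0.0096  0.1758 -0.0515] [0.5803 0.0575 0.207 ] [-3.1272  0.2834 -0.0057] t 15.4167
sieve frame mm -63.82782369628118 0.5511196672800395
clip_tab 0.73 [0.6221 0.0485 0.092 ] [257. 146.]
foot_l 0.78 [0.6511 0.0626 0.0788] [231. 108.]
foot_l 0.59 [0.6356 0.03   0.0759] [278. 121.]
foot_r 0.78 [0.6511 0.0626 0.0788] [231. 108.]
foot_r 0.59 [0.6356 0.03   0.0759] [278. 121.]
wedge_grip 0.56 [0.5846 0.0583 0.0811] [253. 195.]
```

View pics/w6.png

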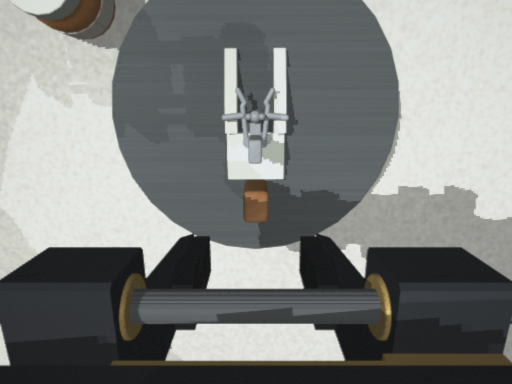

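Run:
```python
from h import *
import pickle
s=pickle.load(open("w6.pkl","rb"))
for p in((249.5,139),(261,139),(249,162),(261,162)):print(ray(s,*p,.1115))
print("handle",ray(s,256,196,.106),ray(s,244,222,.106),ray(s,268,222,.106),"feet",ray(s,223,118,.078),ray(s,288,118,.078))
goal([.6214,.0494,.110],-10.4);print(bot.get_obs()["tcp_pos"])
```

```text
[0.6294 0.0521 0.1115]
[0.628  0.0447 0.1115]
[0.6146 0.0552 0.1115]
[0.6132 0.0473 0.1115]
handle [0.5894 0.055  0.106 ] [0.5721 0.0669 0.106 ] [0.569  0.0501 0.106 ] feet [0.6454 0.0696 0.078 ] [0.6367 0.0223 0.078 ]
dp [ 4.34 -0.    9.37] dr [0.  0.1 0. ]
[0.5788 0.0572 0.2038]
```

play_rows --gripper '[130,130,130,130,130,130,130,130]' --dp '[[3,0,1],[4.3,0,2],[4.3,0,4],[4.3,0,6.5],[4.3,0,8.5],[4.3,0,9.4],[4.3,0,9.4],[4.3,0,9.4]]' --dr '[[0,0,0],[0,0,0],[0,0,0],[0,0,0],[0,0,0],[0,0,0],[0,0,0],[0,0,0]]'

```text
clock: 16.38
tcp_pos: [0.6217, 0.0493, 0.1106]
tool_rot: [3.128, -0.284, -0.001]
wrist_force: [0.7, -0.5, -0.1]
opening: 0.0431
```

play_rows --gripper '[235,235,235,235,235,235,235,235]' --dp '[[0,0,0],[0,0,0],[0,0,0],[0,0,0],[0,0,0],[0,0,0],[0,0,0],[0,0,0]]' --dr '[[0,0,0],[0,0,0],[0,0,0],[0,0,0],[0,0,0],[0,0,0],[0,0,0],[0,0,0]]' --newtons 25

```text
clock: 17.05
tcp_pos: [0.6214, 0.0499, 0.1106]
tool_rot: [-3.128, 0.283, 0.001]
wrist_force: [-1.7, 1.0, 0.9]
opening: 0.0084
```

```bash
python3 st.py
```

```text
F tool [-1.8468 -0.6721 -0.8536] M [ 0.2     0.4221 -0.0137] [0.6214 0.0499 0.1106] [-3.1284  0.2833  0.001 ] t 17.05
sieve frame mm -22.06551136750199 0.4999127131367219
```

play_rows --gripper '[235,235,235,235,235,235,235,235]' --dp '[[0,0,-0.3],[0,0,-0.6],[0,0,-1],[0,0,-1.4],[0,0,-1.8],[0,0,-2.2],[0,0,-2.6],[0,0,-3]]' --dr '[[0,0,0],[0,0,0],[0,0,0],[0,0,0],[0,0,0],[0,0,0],[0,0,0],[0,0,0]]'

```text
clock: 17.72
tcp_pos: [0.6219, 0.0494, 0.1414]
tool_rot: [3.129, -0.284, 0.001]
wrist_force: [0.0, 0.7, 0.4]
opening: 0.0087
```

play_rows --gripper '[235,235,235,235,235,235]' --dp '[[0,0,-1],[0,0,-3],[0,0,-5],[0,0,-7],[0,0,-8],[0,0,-8]]' --dr '[[0,0,0],[0,0,0],[0,0,0],[0,0,0],[0,0,0],[0,0,0]]'

```text
clock: 18.22
tcp_pos: [0.6231, 0.0494, 0.2234]
tool_rot: [-3.128, 0.284, -0.007]
wrist_force: [0.6, 0.2, -0.4]
opening: 0.0088
```

```bash
python3 st.py
python3 - <<'E'
from h import *
goal([.470,.267,.22],-10.4)
s=bot.snapshot("wrist");cv2.imwrite("pics/w7.png",s["color"])
for l in ["clip","clip_tab","wedge","wedge_grip"]:
    for d in bot.place_of(s,l)[:2]:
        P=w(s,d["xyz"]);print(l,round(d["p"],2),P,px(s,P).round())
s=bot.snapshot("top");print([ (round(d["p"],2),w(s,d["xyz"])) for d in bot.place_of(s,"tray")])
E
```

```text
F tool [ 0.5257 -0.265   0.4154] M [0.0187 0.1118 0.0245] [0.6231 0.0494 0.2234] [-3.1277  0.2838 -0.0069] t 18.2167
sieve frame mm -20.286750407811518 0.30870090818804025
dp [-18.98 -18.65   0.29] dr [-0.1 -0.2  0. ]
clip 0.73 [0.6477 0.049  0.1869] [246. 200.]
clip 0.52 [ 0.7641  0.1786 -0.0021] [100.  60.]
clip_tab 0.74 [0.6187 0.0497 0.2044] [256. 269.]
clip_tab 0.61 [0.6431 0.0425 0.0586] [259. 165.]
wedge 0.57 [0.5786 0.0565 0.0587] [256. 236.]
[(0.77, array([ 0.4568,  0.2667, -0.0001]))]
```

View pics/w7.png

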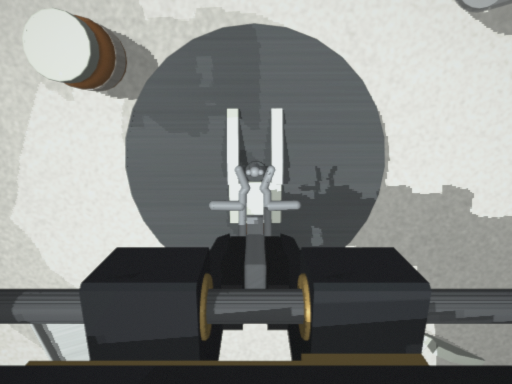

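Run:
```python
from h import *
goal([.438,.271,.20],-10.4);goal([.438,.271,.042],-10.4)
```

```text
dp [-21.99 -18.49   1.98] dr [0.  0.1 0. ]
dp [-21.96 -18.5   17.78] dr [0.  0.1 0. ]
```

play_rows --gripper '[235,235,235,235,235,235,235,235]' --dp '[[-2,-1.7,0],[-5,-4.2,0],[-8,-6.7,0],[-11,-9.2,0],[-14,-11.8,0],[-17,-14.3,0],[-20,-16.8,0],[-22,-18.5,0]]' --dr '[[0,0,0],[0,0,0],[0,0,0],[0,0,0],[0,0,0],[0,0,0],[0,0,0],[0,0,0]]'

```text
clock: 19.23
tcp_pos: [0.4355, 0.274, 0.22]
tool_rot: [-3.129, 0.279, 0.003]
wrist_force: [0.0, 0.7, -0.6]
opening: 0.009
```

play_rows --gripper '[235,235,235,235,235,235,235,235]' --dp '[[0,0,0],[0,0,2],[0,0,5],[0,0,8],[0,0,11],[0,0,13],[0,0,14],[0,0,14]]' --dr '[[0,0,0],[0,0,0],[0,0,0],[0,0,0],[0,0,0],[0,0,0],[0,0,0],[0,0,0]]'

```text
clock: 19.9
tcp_pos: [0.4377, 0.2699, 0.0788]
tool_rot: [3.126, -0.285, -0.004]
wrist_force: [-0.4, -0.3, -0.6]
opening: 0.0085
```

Run:
```python
from h import *
goal([.438,.271,.04],-10.4);print(bot.get_obs()["tcp_pos"])
s=bot.snapshot("wrist");cv2.imwrite("pics/w8.png",s["color"])
```

```text
dp [ 0.02 -0.13  3.88] dr [ 0.2  0.1 -0. ]
[0.4377 0.2699 0.0788]
```

View pics/w8.png

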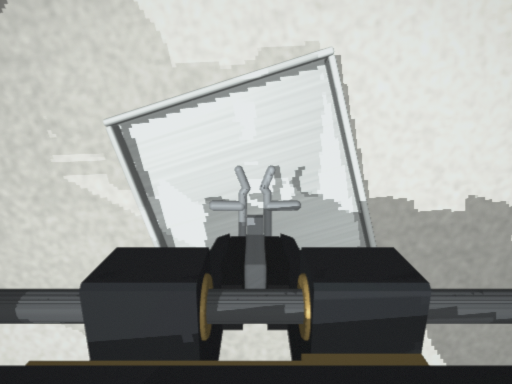

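Clip is over the tray, feet at (230/285,205), well inside the walls. Lowering.

play_rows --gripper '[235,235,235,235,235,235,235]' --dp '[[0,0,1],[0,0,2],[0,0,3],[0,0,3.5],[0,0,3.8],[0,0,3.9],[0,0,3.9]]' --dr '[[0,0,0],[0,0,0],[0,0,0],[0,0,0],[0,0,0],[0,0,0],[0,0,0]]'

```text
clock: 20.53
tcp_pos: [0.4385, 0.2711, 0.0415]
tool_rot: [3.129, -0.284, -0.0]
wrist_force: [0.8, -0.2, 0.5]
opening: 0.0086
```

```bash
python3 st.py
```

```text
F tool [ 0.8367  0.0281 -0.4744] M [0.0265 0.1406 0.0387] [0.4385 0.2711 0.0415] [ 3.1286 -0.2838 -0.0001] t 20.5333
sieve frame mm -241.8286600760088 185.0425675512674
```

play_rows --gripper '[235,235,235,235]' --dp '[[0,0,0.15],[0,0,0.25],[0,0,0.25],[0,0,0.25]]' --dr '[[0,0,0],[0,0,0],[0,0,0],[0,0,0]]'

```text
clock: 20.87
tcp_pos: [0.439, 0.2713, 0.0402]
tool_rot: [-3.127, 0.284, -0.001]
wrist_force: [-1.7, -1.1, 9.4]
opening: 0.0088
```

```bash
python3 st.py
```

```text
F tool [-1.5107  1.3745 -9.3723] M [-0.1578  0.6831  0.0215] [0.439  0.2713 0.0402] [-3.1275  0.284  -0.0008] t 20.8667
sieve frame mm -241.42619231522977 185.36896866224177
```

Touching the floor. Back off slightly, release, retract.

play_rows --gripper '[235,235,180,180,180,180,180]' --dp '[[0,0,-0.12],[0,0,-0.12],[0,0,-0.12],[0,0,-0.12],[0,0,-0.12],[0,0,-0.12],[0,0,-0.12]]' --dr '[[0,0,0],[0,0,0],[0,0,0],[0,0,0],[0,0,0],[0,0,0],[0,0,0]]'

```text
clock: 21.45
tcp_pos: [0.4385, 0.2711, 0.0403]
tool_rot: [3.129, -0.284, -0.0]
wrist_force: [-0.4, 0.0, -0.3]
opening: 0.0261
```

play_rows --gripper '[180,180,180,180,180,180,180,180]' --dp '[[0,0,-0.5],[0,0,-2],[0,0,-5],[0,0,-9],[0,0,-13],[0,0,-16],[0,0,-16],[0,0,-16]]' --dr '[[0,0,0],[0,0,0],[0,0,0],[0,0,0],[0,0,0],[0,0,0],[0,0,0],[0,0,0]]'

```text
clock: 22.12
tcp_pos: [0.4391, 0.2718, 0.202]
tool_rot: [-3.126, 0.283, -0.003]
wrist_force: [0.2, -0.1, -0.8]
opening: 0.0261
```

```bash
python3 st.py;python3 - <<'E'
from h import *
s=bot.snapshot("wrist");t=bot.snapshot("scene")
for n,p in(("w",s),("s",t)):
    for l in ["clip","clip_tab","wedge_grip","post"]:
        for d in bot.place_of(p,l)[:3]:
            P=w(p,d["xyz"]);print(n,l,round(d["p"],2),P)
cv2.imwrite("pics/m9.png",np.hstack([cv2.resize(s["color"],(400,300)),cv2.resize(t["color"][140:260,190:350],(400,300),interpolation=cv2.INTER_CUBIC)]))
E
```

```text
F tool [0.2015 0.0486 0.8047] M [-0.0144  0.1725 -0.0092] [0.4391 0.2718 0.202 ] [-3.1259  0.2829 -0.003 ] t 22.1167
sieve frame mm -241.40880888932188 185.88312138262697
w clip 0.72 [0.4612 0.2675 0.0037]
w clip_tab 0.57 [0.4362 0.2722 0.0226]
s clip 0.39 [0.4593 0.264  0.0038]
s clip_tab 0.55 [0.4375 0.269  0.0227]
s wedge_grip 0.76 [ 0.4138 -0.4014  0.0283]
s wedge_grip 0.65 [0.5813 0.0555 0.077 ]
s wedge_grip 0.59 [ 0.4038 -0.0537  0.0301]
s post 0.52 [0.6428 0.0419 0.0606]
```

View pics/m9.png

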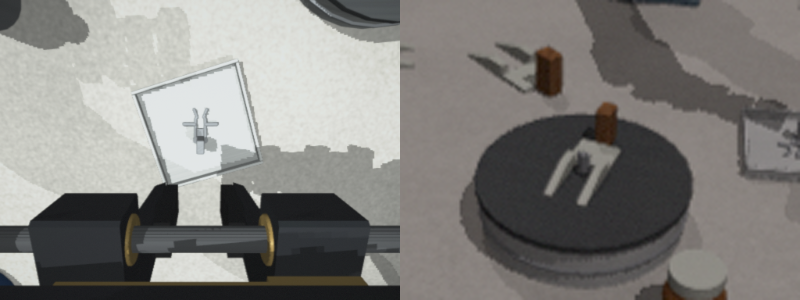

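```bash
python3 -c "
from station import bot
print(bot.sign_off(),bot.get_obs()['clock'])"
```

```text
the job is handed in; nothing more can be done
the job is handed in; nothing more can be done
```

The clip is off the post and in the square tray, and the forked wedge lies flat on the lid with its fork home. I handed the job in at about 22 s of the 72 s allowed.

- **Wedge:** I took the smallest of the three. Its handle-to-crotch distance measured about 47 mm, against about 65 mm for the other two, and its neck measured 46 mm wide.
- **Sliding:** The push peaked at 11.4 N as the clip rode up, then fell to about 1 N. The fork met a firm stop with the handle 60.5 mm from the post's axis, inside the expected 55 to 63 mm. It bore on the collar with 5 to 6.5 N, and the most downward force I read on the lid was about 7 N.
- **Clip:** I lifted it by the tab and set it down with a brief 9 N touch on the tray floor before releasing.

**Last checks:** The final pictures show the clip upright in the middle of the tray, its underside about 4 mm above the bench, which is the tray floor. The wedge is still on the lid around the bare post, and the gripper was clear. I did not feel the collar contact again after letting go. The final camera fix put the handle about 62 mm from the post, against 60.5 mm felt, which is within camera error. I did not check the bystanders one by one at the end, but the arm's path stayed clear of them and I read no unexpected forces.

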